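Sort the baby's things in the wardrobe niche

ROBOT

A 6-joint arm with a two-finger parallel gripper is mounted at the origin on the work surface. World frame = base frame: x ahead of the robot, y to its left, z up, the work surface at z = 0. Lengths are in mm, angles in rad, forces in N, time in s.
With the tool pointing down it reaches from about 350 to 975 mm from the base axis. Payload 7.1 kg.
Tool frame: the origin (TCP) lies midway between the tips of the shut fingers; the grasp point (between the pads) lies 19 mm behind it (ctrl.grip_depth is the distance from the TCP to the grasp point, in mm); z points along the fingers, y is the line along which they close (so a half turn about z gives the same grasp; the last joint's range is limited). The gripper opens to 88 mm and grips with 3 to 60 N. Pads are 20 mm wide; open, the fingers measure 115 mm over their backs; the gripper's body (75 mm by 178 mm) begins 61 mm behind the grasp point.
Start: joints at [-1.165, 0.423, 1.63, -0, 1.089, -0.019], TCP at [257.602, -569.426, 222.675] pointing down, gripper open.
Joint ranges: [-3, 3], [-0.9, 2.11], [0.09, 2.58], [-1.31, 4.45], [0.11, 2.69], [-2.54, 2.54]. Speed limits (rad/s): [2.39, 2.39, 3.01, 3.14, 3.14, 3.14].

INTERFACE

Orientations are given as a rotation vector (axis times angle).
In Python, from workcell import ctrl, cams gives the robot as it stands.
- The arm moves only by the tool move_arm, never from a script. Its argument "steps" is a list of rows, each a list of 3 entries, a list of its own where there are three numbers: the shift along the tool's x, y, z in units of 25 mm (1.0 is 25 mm), then the turn about the tool's z in units of 5 degrees (1.0 is 5 degrees), then the closure, from 0 (fully open) to 1 (shut). A call has 1 to 20 rows; each row shifts and turns the commanded pose from where the row before left it, along the tool's axes as they then stand; what a row does not reach is not made up. A row lasts 1/12 s, in which the tool goes at most 41.7 mm and 7.16 degrees, less where a joint would pass 70% of its speed; a pose out of reach is approached as far as the arm can. A call is refused whole if a number of a shift passes 1 or a number of a turn 1, either way. A call with a gripper value outside its range is refused whole. The fingers move at their own pace and stop on an object; the grip force is fixed at half the most. Time passes only in rows, so rows that do not move let the fingers close. It gives the time, the measured TCP pose, the force, the opening and the grip force at its end, in the units of the state.
- ctrl.get_obs(): the state, without advancing time (a new reading comes with each control period).
- cams.get_image(name): name is "scene" or "top"; returns a dict with "image" (384x512x3 uint8, red, green, blue), "camera_matrix" (3x3 intrinsics, pixels), "xyz" and "rotation" of the camera in the world. Camera axes: x right, y down, z forward; pixel columns grow to the right and rows downward; lengths in mm; the calibration is good to about 2 mm. A picture is of the moment at which its call begins. There is no depth.
- ctrl.close_job(): hands the job in; it is judged then, once.
Trained networks look in the newest picture that a camera, given by its name, has taken for a name from the list of things; names that differ only in an ending like _2 or _b are one class to them, and where a whole thing is asked for, a point or a joint stands for the part that bears it (a point fixed in the world has none). Each returns a list of dicts, best first, with "p" (0 to 1); they miss things now and then, are a little off and sometimes report something else, mostly with a low value. They report only what shows in the picture. A call takes as long as a camera call. They do not tell look-alikes from the thing itself.
- cams.boxes_of(camera, thing): "rect" ([centre column, centre row, width, height] in pixels, round what is visible of it).
- cams.cut_out(camera, thing): "pixels" (384x512 bool, what is visible of it) and "rect" ([centre column, centre row, width, height] in pixels, round what is visible of it).
The state is a dict: "t": time; "qpos": joint angles; "qvel": joint speeds; "joint_torque": joint torques, N m; "ee_pos": TCP position; "orientation": TCP orientation; "ft_force": force on the tool from outside, world axes, zero at the start; "moment": the same for the moment, N m; "width": finger opening in mm; "grasp_force": force on a finger pad.
Only numpy, scipy, OpenCV 4.12 (cv2) and the standard library are available. Lean on these libraries where they do the work, as an engineer would, in place of code of your own. Each camera call takes 0.05 s, during which the arm holds its last target. There are 200 camera calls.

TASK

Put the baby's things away where they belong: the ramekin and the sippy cup upright in the green bin with the white floor, the wooden rattle flat in the green bin with the yellow floor, and the pacifier box and the elephant teether each lying fully down in its own cut-out in the dark foam tray. Set the ceramic ramekin down rather than dropping it, leave the jar and the cream tin standing where they are, and let go of everything at the end.

Things in the scene. Friction and masses are not known exactly. Their poses are not given: they have to be found in the camera images.
- feeding_bin: Feeding bin: green plastic open bin with a WHITE floor and a white tag on its front. Fixed. Outside 140 (x) by 190 (y) mm, walls 4 mm thick; side and back (+x) walls 55 mm high, front (-x) wall 42; inner floor 6 mm above the table. Origin: centre of the underside; z up, -x roughly towards the robot.
- toy_bin: Toy bin: green plastic open bin with a YELLOW floor and a yellow tag on its front. Fixed. Outside 140 (x) by 190 (y) mm, walls 4 mm thick; side and back (+x) walls 55 mm high, front (-x) wall 42; inner floor 6 mm above the table. Origin: centre of the underside; z up, -x roughly towards the robot.
- tray: Dark foam tray 140 (x) by 190 (y) by 18 mm, fixed. Origin: centre of underside; z up, -x roughly to the robot. Two cut-outs, 12 mm deep, pale blue floor 6 mm above the table: a rectangle 94 (x) by 64 (y) centred at x 0, y -49 (pacifier box); an elephant outline, about 7 mm play, that takes the teether only with its origin near x +23, y +42, flat, same side up, its +x (trunk) along the tray's -x.
- teether: Peach elephant teether (firm silicone), lying flat on its side, 26 mm thick, 60 g. Origin: middle of the body on the underside; z up, x to head and trunk, y to the elephant's back. Body and legs span x -26 to 26, y -29 to 29 mm (58 mm across y: grip there); the head reaches x +53, y +33, the trunk (20 mm thick) x +71, y -28.
- rattle: Wooden spinning rattle lying flat, 20 mm thick, 60 g: a square frame 54 by 54 mm around three coloured beads, with a 16 mm wide handle ending in a 24 mm round knob at x -84 mm. Origin: middle of the frame on the underside; z up, the handle points along -x.
- ramekin: White ceramic ramekin standing upright, open on top, fluted outside; 62 mm outside diameter, 40 mm high, wall 4 mm, 140 g. Origin: centre of the underside, z up.
- sippy_cup: Stainless steel sippy cup standing upright: cylinder 60 mm in diameter up to 82 mm (the top 14 mm is its orange lid), with a small orange spout off centre towards x +15 mm up to 95 mm; 160 g. Origin: centre of the underside, z up.
- pacifier_box: Closed blue plastic pacifier box, 80 (x) by 50 (y) by 40 mm high, a white and blue disc on its top, 80 g, one solid piece. Origin: centre of the underside, z up.
- jar: Bystander: small amber glass baby-food jar with a white cap, 38 mm in diameter, 50 mm high, loose. Origin: centre of the underside, z up.
- tin: Bystander: small round aluminium cream tin with a red lid, 39 mm in diameter, 30 mm high, loose. Origin: centre of the underside, z up.
Not all that is in view belongs to the job. What is shaped like the rattle but purple or turquoise is not meant. Of the things that look like the sippy_cup, take the one that is farthest from the robot's base at the start.

How it is judged (in metres and radians):
At the end, for the whole second after the job is handed in: Ramekin and cup upright (0.15 rad) on the feeding bin's floor; rattle flat (0.2 rad) on the toy bin's floor; box and teether flat in their cut-outs (within 12 mm in x and y, 4.5 mm of the floor); all at rest and released; jar and tin within 20 mm of their start (x of ramekin in the frame of feeding_bin between -0.06 and 0.06 m and y of ramekin in the frame of feeding_bin between -0.085 and 0.085 m and z of ramekin in the frame of feeding_bin between 0 and 0.013 m and angle between each of ramekin, sippy_cup, teether, pacifier_box's own z axis and vertical below 0.15 rad and x of sippy_cup in the frame of feeding_bin between -0.06 and 0.06 m and y of sippy_cup in the frame of feeding_bin between -0.085 and 0.085 m and z of sippy_cup in the frame of feeding_bin between 0 and 0.013 m and x of rattle in the frame of toy_bin between -0.06 and 0.06 m and y of rattle in the frame of toy_bin between -0.085 and 0.085 m and z of rattle in the frame of toy_bin between 0 and 0.014 m and angle between rattle's own z axis and vertical below 0.2 rad and x of teether in the frame of tray between 0.011 and 0.035 m and y of teether in the frame of tray between 0.03 and 0.054 m and z of teether in the frame of tray between 0 and 0.0105 m and x of pacifier_box in the frame of tray between -0.012 and 0.012 m and y of pacifier_box in the frame of tray between -0.061 and -0.037 m and z of pacifier_box in the frame of tray between 0 and 0.0105 m and linear speed of each of teether, rattle, ramekin, sippy_cup, pacifier_box below 0.03 m/s and angular speed of each of teether, rattle, ramekin, sippy_cup, pacifier_box below 0.3 rad/s and distance of each of jar, tin from where it was at the start of the episode below 0.02 m); the robot touches nothing.
It fails at once if the ramekin is dropped: it moves faster than 0.75 m/s (a fall of about 30 mm) with no finger touching it (linear speed of ramekin above 0.75 m/s and contact force between ramekin and the fingers below 0.05 N).
It fails at once if the jar is knocked over or shifted by more than 20 mm (distance of jar from where it was at the start of the episode above 0.02 m or angle between jar's own z axis and vertical above 0.5 rad).
It fails at once if the tin is knocked over or shifted by more than 20 mm (distance of tin from where it was at the start of the episode above 0.02 m or angle between tin's own z axis and vertical above 0.5 rad).
It also fails if it takes over 128 s, if anything falls off the work surface, if the arm or the gripper's body presses on something with over 40 N, if the wrist force passes 120 N, or if a joint passes its speed limit or range.

## Working session

There is one attempt and no reset: what is moved stays moved. The work goes in short steps, Python scripts to look and compute and a tool call to move; the robot and the scene stay as the last step left them, time stands still between calls to the robot, and variables do not carry over. Pictures are saved under pics/ and viewed, at most 14 in all, crops included, and the job is handed in when it is done.

Besides the shell and the picture viewer there is one more tool, called after "Request:" as name([rows], argument=value, ...), one row to a line, values as JSON. move_arm: Moves the arm, as the interface text tells. Its arguments: {"type":"object","properties":{"steps":{"type":"array"}},"required":["steps"]}

```bash
ls; mkdir -p pics
python3 - <<'E'
from workcell import ctrl,cams
import cv2
o=ctrl.get_obs();print(o)
for n in("top","scene"):
    d=cams.get_image(n);cv2.imwrite(f"pics/{n}0.png",cv2.resize(d["image"][:,:,::-1],(800,600),interpolation=cv2.INTER_CUBIC))
    print(n,d["camera_matrix"],d["xyz"],d["rotation"])
    for t in "feeding_bin toy_bin tray teether rattle ramekin sippy_cup pacifier_box jar tin".split():
        print(t,[(round(b["p"],2),[round(float(v)) for v in b["rect"]]) for b in cams.boxes_of(n,t)])
E
```

```text
pics
{'t': 0.0, 'qpos': array([-1.16499845e+00,  4.23817257e-01,  1.63067958e+00,  3.29873724e-06,
        1.08855555e+00, -1.89896279e-02]), 'qvel': array([ 0.00241952,  0.00031567,  0.00145271,  0.00021698,  0.00100401,
       -0.0013825 ]), 'joint_torque': array([-6.02395812e-03, -5.44641101e+01, -2.73672295e+01,  6.40985160e-02,
        2.29363289e-02, -9.21418427e-05]), 'ee_pos': array([ 257.39747726, -568.94646394,  221.92049691]), 'orientation': array([-3.06959788e+00, -6.61944747e-01,  4.36001286e-04]), 'ft_force': array([-0.18293374, -0.19036182, -0.34938541]), 'moment': array([ 0.005633  ,  0.02972056, -0.00612764]), 'grasp_force': 0.0, 'width': 88.12833858483816}
top [[355.65106737   0.         256.45738215]
 [  0.         355.65106737 192.08042371]
 [  0.           0.           1.        ]] [290.04311513 -14.11314891 997.93442324] [-2.14323243  2.15782282 -0.14704232]
feeding_bin [(0.75, [252, 130, 77, 59])]
toy_bin [(0.69, [364, 212, 27, 25]), (0.6, [349, 132, 80, 60])]
tray [(0.94, [160, 131, 79, 51])]
teether [(0.9, [305, 184, 36, 38])]
rattle [(0.82, [372, 269, 31, 45
[... 299 characters left out ...]
        259.57160336]
 [  0.         351.41372415 192.08379161]
 [  0.           0.           1.        ]] [ 828.11644234 -308.38175847  846.02014591] [-2.31964653 -1.2550908   0.33991817]
feeding_bin [(0.72, [308, 240, 93, 86]), (0.62, [271, 189, 26, 34])]
toy_bin [(0.7, [215, 300, 102, 105]), (0.51, [228, 224, 28, 33])]
tray [(0.67, [389, 199, 90, 70])]
teether [(0.76, [228, 225, 27, 37])]
rattle [(0.91, [296, 101, 38, 14]), (0.74, [270, 189, 27, 34]), (0.65, [127, 190, 23, 37])]
ramekin [(0.66, [246, 248, 12, 16]), (0.57, [340, 130, 21, 23])]
sippy_cup [(0.66, [178, 184, 27, 28]), (0.65, [157, 223, 29, 38])]
pacifier_box [(0.73, [313, 170, 29, 33])]
jar [(0.61, [333, 192, 14, 24])]
tin []
```

View pics/top0.png

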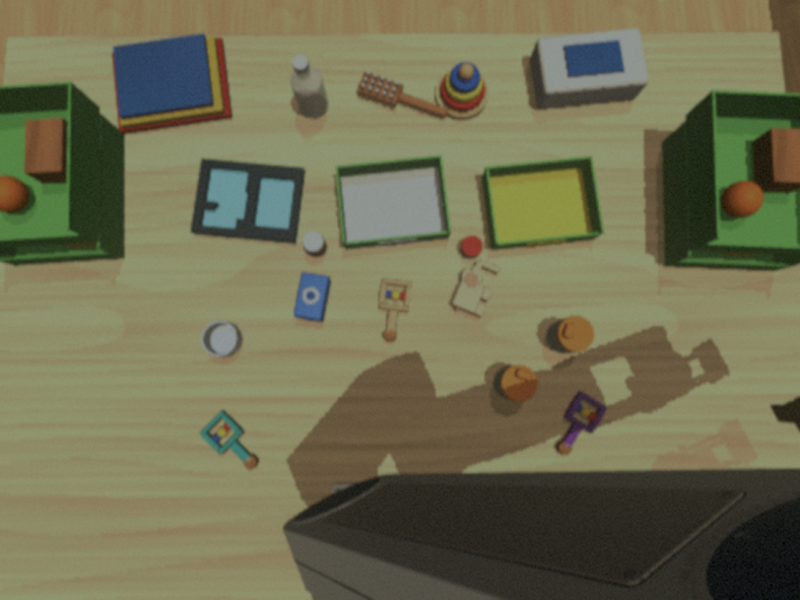

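View pics/scene0.png

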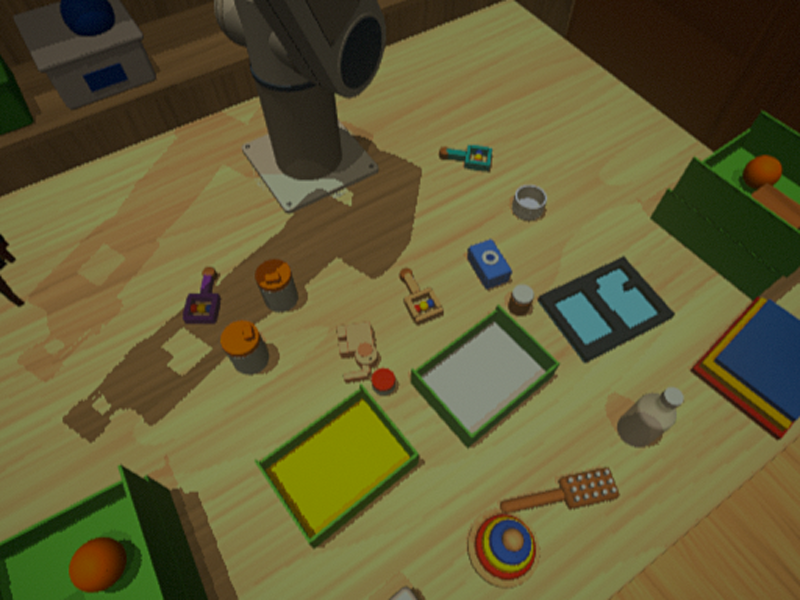

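The top view shows, in 800x600 pixels, the tray at (248,200), white bin at (393,202) and yellow bin at (543,203). The jar is at (314,242), tin at (471,246), box at (312,297) and wooden rattle at (394,305). The teether is at (475,290), ramekin at (221,340), and the two cups at (575,334) and (518,384). The cup at (575,334) is the farther one.

```bash
cat > h.py <<'E'
import numpy as np,cv2
from scipy.spatial.transform import Rotation as R
from workcell import ctrl,cams
def p2w(d,uv,z):
    uv=np.atleast_2d(uv).astype(float)
    r=np.linalg.inv(d["camera_matrix"])@np.c_[uv,np.ones(len(uv))].T
    rv=np.array(d["rotation"]);M=R.from_rotvec(rv).as_matrix() if rv.shape==(3,) else rv
    r=(M@r).T;c=np.array(d["xyz"]);s=(z-c[2])/r[:,2]
    return (c+r*s[:,None])[:,:2]
def w2p(d,P):
    M=R.from_rotvec(d["rotation"]).as_matrix();q=(np.atleast_2d(P)-d["xyz"])@M
    q=q@d["camera_matrix"].T;return q[:,:2]/q[:,2:]
E
python3 - <<'E'
from h import *
ims={n:cams.get_image(n) for n in("top","scene")}
np.set_printoptions(precision=1,suppress=True)
hs=dict(feeding_bin=50,toy_bin=50,tray=18,teether=26,rattle=20,ramekin=40,sippy_cup=82,pacifier_box=40,jar=50,tin=30)
for n,d in ims.items():
    for t in hs:
        for m in cams.cut_out(n,t):
            if m["p"]<.4: continue
            px=m["pixels"].astype(np.uint8)
            c=max(cv2.findContours(px,0,1)[0],key=cv2.contourArea)
            v,u=np.nonzero(px)
            w=p2w(d,c[:,0],hs[t]).astype(np.float32);r=cv2.minAreaRect(w)
            print(n,t,round(m["p"],2),"px",np.array([u.mean(),v.mean()]),"cen@h",p2w(d,[[u.mean(),v.mean()]],hs[t])[0],"rect",np.array(r[0]),np.array(r[1]),round(r[2],1))
d=ims["top"];im=d["image"]
cv2.imwrite("pics/crop1.png",cv2.resize(im[160:235,180:310,::-1],(780,450),interpolation=cv2.INTER_CUBIC))
cv2.imwrite("pics/crop2.png",cv2.resize(im[90:190,115:395,::-1],(800,286),interpolation=cv2.INTER_CUBIC))
E
```

```text
top feeding_bin 0.59 px [251.  129.6] cen@h [594.3  -0.5] rect [595.4  -1.1] [154.7 191.8] 5.6
top toy_bin 0.73 px [346.6 129.9] cen@h [ 591.6 -264.1] rect [ 592.1 -264.3] [155.5 204.8] 6.6
top tray 0.73 px [158.3 128.7] cen@h [609.  264.3] rect [610.2 265.1] [197.  144.5] 84.1
top rattle 0.95 px [146.8 281.2] cen@h [185.  281.5] rect [178.6 274.9] [111.   57.1] 46.3
top rattle 0.93 px [251.8 194.6] cen@h [417.4  -1.6] rect [406.9   0.2] [ 54.  110.4] 81.4
top rattle 0.91 px [370.5 268.9] cen@h [ 213.4 -320.3] rect [ 205.1 -314.4] [ 59.6 111.2] 56.2
top ramekin 0.82 px [141.7 217.1] cen@h [355.9 295.1] rect [356.3 294.4] [70.6 59.2] 89.6
top ramekin 0.59 px [364.8 214.6] cen@h [ 358.7 -305.8] rect [ 359.  -305.2] [79.1 62. ] 89.6
top sippy_cup 0.92 px [329.5 245.3] cen@h [ 278.  -199.4] rect [ 277.5 -199.5] [69.  52.9] 89.6
top sippy_cup 0.61 px [364.7 214.5] cen@h [ 355.7 -292.9] rect [ 355.9 -292.5] [75.8 59.3] 89.6
top pacifier_box 0.66 px [200.  189.8] cen@h [429.2 139.1] rect [429.2 139.3] [55.4 83.7] 80.8
top jar 0.56 px [201.3 156.5] cen@h [519.4 135.5] rect [519.5 136.2] [42.
[... 637 characters left out ...]
.2] rect [187.1 267.4] [104.9  72.1] 52.2
scene rattle 0.87 px [268.5 192.2] cen@h [427.1  -7. ] rect [411.6  -6.4] [ 59.3 119.9] 85.1
scene rattle 0.84 px [129.9 193.1] cen@h [ 223.3 -326.6] rect [ 211.8 -319.6] [ 58.8 113.2] 57.0
scene ramekin 0.84 px [338.2 129.9] cen@h [369.7 284.7] rect [368.7 285.2] [61.2 92.5] 38.8
scene sippy_cup 0.98 px [176.7 182.7] cen@h [ 304.7 -212.3] rect [ 304.2 -212.3] [ 57.2 108.8] 79.5
scene sippy_cup 0.63 px [157.2 222.6] cen@h [ 382.2 -302.5] rect [ 381.4 -301.6] [95.8 58.4] 4.4
scene jar 0.75 px [332.9 192. ] cen@h [534.4 125.8] rect [534.5 126. ] [34.7 61.2] 35.7
scene tin 0.78 px [245.1 244.9] cen@h [ 527.4 -145.4] rect [ 528.2 -146.3] [39.9 45.3] 57.2
```

View pics/crop1.png

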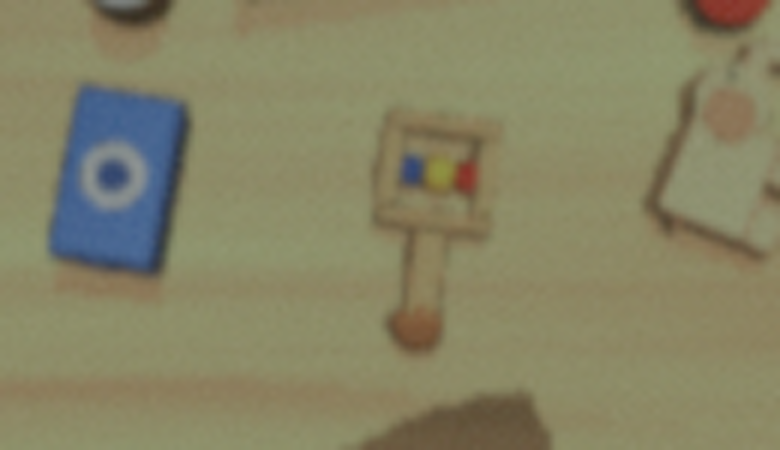

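The crop shows the box at (119,180), the rattle frame at (437,174) with its knob at (415,328), and the teether cut off at right. I need a teether close-up from both cameras.

Run:
```python
from h import *
a=cams.get_image("top")["image"][145:210,270:335,::-1];b=cams.get_image("scene")["image"][195:260,195:260,::-1]
f=lambda x:cv2.resize(x,(400,400),interpolation=cv2.INTER_CUBIC)
cv2.imwrite("pics/te.png",np.clip(np.hstack([f(a),f(b)]).astype(float)*1.6,0,255))
```

```text
[ WARN:0@1.711] global loadsave.cpp:1063 imwrite_ Unsupported depth image for selected encoder is fallbacked to CV_8U.
```

View pics/te.png

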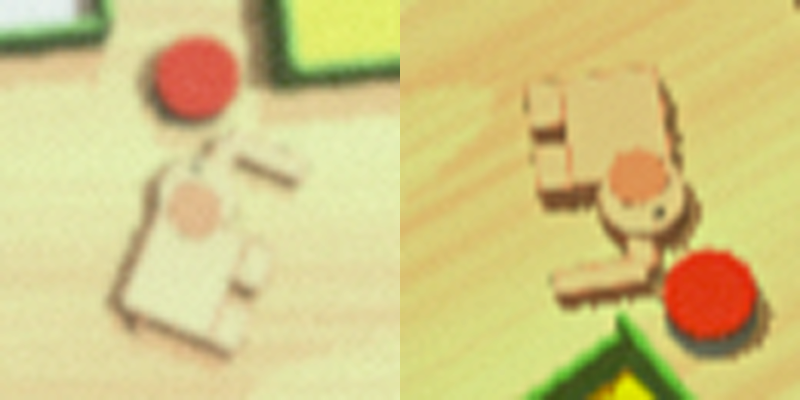

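View pics/crop2.png

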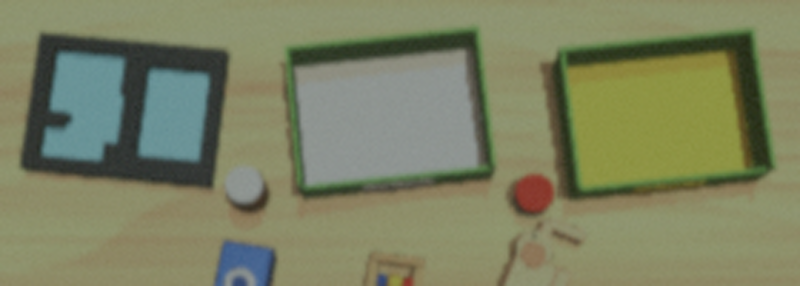

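```bash
cat > fit.py <<'E'
from h import *
from scipy.optimize import minimize
def box(x0,x1,y0,y1,h,z0=0):return np.array([[x,y,z] for x in(x0,x1) for y in(y0,y1) for z in(z0,h)],float)
def cyl(r,h,cx=0,cy=0,z0=0):
    a=np.linspace(0,2*np.pi,24,endpoint=False);return np.vstack([np.c_[cx+r*np.cos(a),cy+r*np.sin(a),0*a+z] for z in(z0,h)])
M=dict(feeding_bin=[box(-70,70,-95,95,52)],toy_bin=[box(-70,70,-95,95,52)],tray=[box(-70,70,-95,95,18)],
 teether=[box(-26,26,-29,29,26),cyl(21,26,32,12),box(53,71,-28,14,20)],
 rattle=[box(-27,27,-27,27,20),box(-80,-27,-8,8,16,4),cyl(12,20,-84+12)],
 ramekin=[cyl(31,40)],sippy_cup=[cyl(30,82),cyl(8,95,15)],pacifier_box=[box(-40,40,-25,25,40)],jar=[cyl(19,50)],tin=[cyl(19.5,30)])
S=4
def ren(d,t,p):
    c,s=np.cos(p[2]),np.sin(p[2]);im=np.zeros((384*S,512*S),np.uint8)
    for V in M[t]:
        W=np.c_[V[:,0]*c-V[:,1]*s+p[0],V[:,0]*s+V[:,1]*c+p[1],V[:,2]+(p[3] if len(p)>3 else 0)]
        q=((w2p(d,W)+.5)*S*16).astype(np.int32)
        cv2.fillConvexPoly(im,cv2.convexHull(q),1,shift=4)
    return im
def masks(n,t,near,d,z=20,pm=.15):
    best=None
    for m in cams.cut_out(n,t):
        if m["p"]<pm: continue
        px=m["pixels"].astype(np.uint8);cs=cv2.findContours(px,0,2)[0]
        cv2.drawContours(px,cs,-1,1,-1)
        v,u=np.nonzero(px);e=np.linalg.norm(p2w(d,[[u.mean(),v.mean()]],z)[0]-near[:2])
        if e<55 and (best is None or e<best[0]): best=(e,px,m["p"])
    return best
def fit(t,p0,ims,z=0,sym=False):
    out={};mk={}
    for n,d in ims.items():
        b=masks(n,t,p0,d)
        if b: mk[n]=cv2.resize(b[1],None,fx=S,fy=S,interpolation=0);out[n+"_p"]=round(b[2],2)
    def cost(p,ns):
        tot=0
        for n in ns:
            a=ren(ims[n],t,[p[0],p[1],p[2]/20,z]);b=mk[n];tot+=1-(a&b).sum()/max(1,(a|b).sum())
        return tot/len(ns)
    for ns in [[n] for n in mk]+([list(mk)] if len(mk)>1 else []):
        x0=np.array([p0[0],p0[1],p0[2]*20]);sx=np.vstack([x0]+[x0+e for e in np.diag([8,8,4.])])
        r=minimize(cost,x0,args=(ns,),method="Nelder-Mead",options=dict(initial_simplex=sx,xatol=.1,fatol=1e-4,maxfev=120))
        print(t,"+".join(ns),"x %.1f y %.1f yaw %.1fdeg"%(r.x[0],r.x[1],np.degrees(r.x[2]/20)),"1-IoU %.3f"%r.fun,out,flush=True)
E
python3 - <<'E'
from fit import *
ims={n:cams.get_image(n) for n in("top","scene")}
r=np.radians
t=ims["top"];print(p2w(t,[[302.7,189.2]],26),p2w(ims["scene"],[[227.5,216.1]],26))
for a in [("feeding_bin",[594,-2,r(5.6)]),("toy_bin",[592,-265,r(6)]),("tray",[611,262,r(-5.9)]),("teether",[440,-145,r(-20)]),("rattle",[434,-4,r(-8)]),("ramekin",[352,290,0]),("sippy_cup",[352,-286,0]),("pacifier_box",[427,137,r(-9)]),("jar",[516,132,0]),("tin",[515,-139,0])]: fit(*a,ims)
E
```

```text
[[ 430.88143999 -142.16820247]] [[ 432.21938636 -140.2532308 ]]
feeding_bin top x 602.5 y -0.1 yaw 5.6deg 1-IoU 0.028 {'top_p': 0.65, 'scene_p': 0.97}
feeding_bin scene x 601.2 y -1.0 yaw 6.1deg 1-IoU 0.027 {'top_p': 0.65, 'scene_p': 0.97}
feeding_bin top+scene x 601.9 y -0.2 yaw 6.0deg 1-IoU 0.029 {'top_p': 0.65, 'scene_p': 0.97}
toy_bin top x 599.0 y -267.1 yaw 6.3deg 1-IoU 0.027 {'top_p': 0.92, 'scene_p': 0.65}
toy_bin scene x 598.4 y -267.9 yaw 5.7deg 1-IoU 0.027 {'top_p': 0.92, 'scene_p': 0.65}
toy_bin top+scene x 598.8 y -267.4 yaw 5.9deg 1-IoU 0.028 {'top_p': 0.92, 'scene_p': 0.65}
tray top x 612.6 y 265.5 yaw -5.8deg 1-IoU 0.041 {'top_p': 0.75, 'scene_p': 0.85}
tray scene x 611.9 y 265.1 yaw -5.6deg 1-IoU 0.024 {'top_p': 0.75, 'scene_p': 0.85}
tray top+scene x 612.1 y 265.4 yaw -5.6deg 1-IoU 0.033 {'top_p': 0.75, 'scene_p': 0.85}
teether top x 429.9 y -140.1 yaw -23.6deg 1-IoU 0.092 {'top_p': 0.87, 'scene_p': 0.83}
teether scene x 429.0 y -140.8 yaw -22.5deg 1-IoU 0.110 {'top_p': 0.87, 'scene_p': 0.83}
teether top+scene x 429.7 y -140.4 yaw -23.2deg 1-IoU 0.104 {'top_p': 0.87
[... 887 characters left out ...]
p': 0.8}
pacifier_box scene x 431.2 y 140.8 yaw -14.6deg 1-IoU 0.131 {'top_p': 0.57, 'scene_p': 0.8}
pacifier_box top+scene x 430.5 y 143.1 yaw -9.8deg 1-IoU 0.099 {'top_p': 0.57, 'scene_p': 0.8}
jar top x 526.0 y 140.3 yaw -17.5deg 1-IoU 0.102 {'top_p': 0.52, 'scene_p': 0.48}
jar scene x 525.8 y 137.3 yaw -18.6deg 1-IoU 0.090 {'top_p': 0.52, 'scene_p': 0.48}
jar top+scene x 525.3 y 139.0 yaw -17.3deg 1-IoU 0.107 {'top_p': 0.52, 'scene_p': 0.48}
tin top x 521.7 y -141.1 yaw 5.3deg 1-IoU 0.124 {'top_p': 0.66, 'scene_p': 0.53}
tin scene x 519.7 y -143.5 yaw 6.6deg 1-IoU 0.110 {'top_p': 0.66, 'scene_p': 0.53}
tin top+scene x 520.8 y -142.2 yaw 1.4deg 1-IoU 0.130 {'top_p': 0.66, 'scene_p': 0.53}
```

Request:
move_arm([
  [[0,0,0],-1,0],
  [[0,0,0],-1,0],
  [[0,0,0],-1,0],
  [[0,0,0],-1,0],
  [[0,0,0],-1,0],
  [[0,0,0],-1,0],
  [[0,0,0],-1,0],
  [[0,0,0],-1,0],
  [[0,0,0],-1,0],
  [[0,0,0],-1,0],
  [[0,0,0],-1,0],
  [[0,0,0],-1,0],
  [[0,0,0],-1,0],
  [[0,0,0],-1,0],
  [[0,0,0],-0.34,0],
  [[0,0,0],0,0],
])

```text
t: 4.73
ee_pos: [257.6, -569.5, 222.7]
orientation: [2.1, 2.336, -0.0]
ft_force: [-0.3, 0.4, 0.1]
width: 87.6
grasp_force: 0.0
```

Request:
move_arm([
  [[0.9,0.45,0.25],0,0],
  [[0.9,0.45,0.25],0,0],
  [[0.9,0.45,0.25],0,0],
  [[0.9,0.45,0.25],0,0],
  [[0.9,0.45,0.25],0,0],
  [[0.9,0.45,0.25],0,0],
  [[0.9,0.45,0.25],0,0],
  [[0.9,0.45,0.25],0,0],
  [[0.9,0.45,0.25],0,0],
  [[0.9,0.45,0.25],0,0],
  [[0.9,0.5,0.25],0,0],
  [[0,0,0],0,0],
  [[0,0,0],0,0],
])

```text
t: 5.82
ee_pos: [356.2, -309.4, 153.9]
orientation: [-2.099, -2.337, 0.0]
ft_force: [0.4, -0.5, 0.0]
width: 88.0
grasp_force: 0.0
```

```bash
cat > go.py <<'E'
# python3 go.py x y z psi_deg : remaining delta in tool units (translation computed at current psi)
import sys
from h import *
o=ctrl.get_obs();T=R.from_rotvec(o["orientation"]).as_matrix()
psi=np.degrees(np.arctan2(T[1,0],T[0,0]))
print("t %.1f pos"%o["t"],o["ee_pos"].round(1),"psi %.2f"%psi,"w %.1f f %.1f"%(o["width"],o["grasp_force"]),"q6 %.2f"%o["qpos"][5],"tilt %.3f"%np.arccos(-T[2,2]),"ft",o["ft_force"].round(1))
a=sys.argv[1:]
for k in range(0,len(a),4):
    x,y,z,p=map(float,a[k:k+4]);d=np.array([x,y,z])-o["ee_pos"]
    c,s=np.cos(np.radians(p)),np.sin(np.radians(p))
    print("to",a[k:k+4],"units at CURRENT psi",(T.T@d/25).round(3),"at TARGET psi",(np.array([c*d[0]+s*d[1],s*d[0]-c*d[1],-d[2]])/25).round(3),"turn units %.2f"%(-(p-psi)/5))
E
python3 go.py 358.5 -303.6 150 96
```

```text
t 5.8 pos [ 356.2 -309.4  153.9] psi 96.13 w 88.0 f 0.0 q6 -0.85 tilt 0.000 ft [ 0.4 -0.5  0. ]
to ['358.5', '-303.6', '150', '96'] units at CURRENT psi [0.22  0.117 0.156] at TARGET psi [0.221 0.117 0.156] turn units 0.03
```

Request:
move_arm([
  [[0.22,0.12,0],0,0],
  [[0,0,0.79],0,0],
  [[0,0,0.79],0,0],
  [[0,0,0.79],0,0],
  [[0,0,0.79],0,0],
  [[0,0,0.79],0,0],
  [[0,0,0.79],0,0],
  [[0,0,0],0,0],
  [[0,0,0],1,1],
  [[0,0,0],-1,1],
  [[0,0,0],0,1],
  [[0,0,0],0,1],
  [[0,0,0],0,1],
  [[0,0,0],0,1],
  [[0,0,0],0,1],
  [[0,0,0],0,1],
])

```text
t: 7.15
ee_pos: [358.6, -305.0, 36.2]
orientation: [2.101, 2.333, -0.0]
ft_force: [-1.5, -1.3, 6.9]
width: 59.6
grasp_force: 30.0
```

Request:
move_arm([
  [[0,0,-0.65],0,1],
  [[0,0,-0.65],0,1],
  [[0,0,-0.65],0,1],
  [[0,0,-0.65],0,1],
  [[0,0,-0.65],0,1],
  [[0,0,-0.65],0,1],
  [[0,0,-0.65],0,1],
  [[0,0,0],0,1],
])

```text
t: 7.82
ee_pos: [359.5, -305.4, 151.8]
orientation: [2.099, 2.331, 0.0]
ft_force: [-0.1, -0.9, -0.5]
width: 59.7
grasp_force: 30.0
```

Request:
move_arm([
  [[0.4,0.45,0],0,1],
  [[0.7,0.8,0],0,1],
  [[0.79,0.92,0],0,1],
  [[0.79,0.92,0],0,1],
  [[0.79,0.92,0],0,1],
  [[0.79,0.92,0],0,1],
  [[0.79,0.92,0],0,1],
  [[0.79,0.92,0],0,1],
  [[0.79,0.92,0],0,1],
  [[0.79,0.92,0],0,1],
  [[0.79,0.92,0],0,1],
  [[0.7,0.8,0],0,1],
  [[0.52,0.62,0],0,1],
  [[0,0,0],0,1],
  [[0,0,0],0,1],
])

```text
t: 9.07
ee_pos: [605.4, -40.3, 147.8]
orientation: [-2.099, -2.336, 0.002]
ft_force: [-0.1, 0.5, -1.4]
width: 59.8
grasp_force: 30.0
```

```bash
python3 go.py 606.3 -42 43 96
```

```text
t 9.1 pos [605.4 -40.3 147.8] psi 96.12 w 59.8 f 30.0 q6 -0.19 tilt 0.002 ft [-0.1  0.5 -1.4]
to ['606.3', '-42', '43', '96'] units at CURRENT psi [-0.071  0.037  4.192] at TARGET psi [-0.07   0.03   4.192] turn units 0.02
```

Request:
move_arm([
  [[-0.07,0.04,0.7],0,1],
  [[0,0,0.7],0,1],
  [[0,0,0.7],0,1],
  [[0,0,0.7],0,1],
  [[0,0,0.7],0,1],
  [[0,0,0.35],0,1],
  [[0,0,0.3],0,1],
  [[0,0,0.05],0,1],
  [[0,0,0],0,1],
  [[0,0,0],0,0.18],
  [[0,0,0],0,0.18],
  [[0,0,0],0,0.18],
  [[0,0,0],0,0.18],
  [[0,0,-0.4],0,0.18],
  [[0,0,-0.8],0,0.18],
  [[0,0,-0.8],0,0.18],
  [[0,0,-0.8],0,0.18],
  [[0,0,-0.8],0,0.18],
  [[0,0,-0.8],0,0],
  [[0,0,0],0,0],
])

```text
t: 10.73
ee_pos: [609.5, -42.9, 159.1]
orientation: [2.097, 2.331, 0.007]
ft_force: [0.2, -0.1, 0.2]
width: 81.7
grasp_force: 0.0
```

```bash
python3 go.py 435.5 -4.9 150 171.8
```

```text
t 10.7 pos [609.5 -42.9 159.1] psi 96.04 w 81.7 f 0.0 q6 -0.20 tilt 0.007 ft [ 0.2 -0.1  0.2]
to ['435.5', '-4.9', '150', '171.8'] units at CURRENT psi [ 2.246 -6.764  0.313] at TARGET psi [7.106 0.513 0.366] turn units -15.15
```

Request:
move_arm([
  [[0.25,-0.75,0.04],0,0],
  [[0.25,-0.75,0.04],0,0],
  [[0.25,-0.75,0.04],0,0],
  [[0.25,-0.75,0.04],0,0],
  [[0.25,-0.75,0.04],0,0],
  [[0.25,-0.75,0.04],0,0],
  [[0.25,-0.75,0.04],0,0],
  [[0.25,-0.75,0.04],0,0],
  [[0.25,-0.75,0.04],0,0],
  [[0,0,0],-1,0],
  [[0,0,0],-1,0],
  [[0,0,0],-1,0],
  [[0,0,0],-1,0],
  [[0,0,0],-1,0],
  [[0,0,0],-1,0],
  [[0,0,0],-1,0],
  [[0,0,0],-1,0],
  [[0,0,0],-1,0],
  [[0,0,0],-1,0],
  [[0,0,0],-1,0],
])

```text
t: 12.4
ee_pos: [432.9, -4.5, 145.1]
orientation: [-0.779, -3.043, 0.0]
ft_force: [-0.1, -0.1, -0.4]
width: 88.1
grasp_force: 0.0
```

Request:
move_arm([
  [[0,0,0],-1,0],
  [[0,0,0],-1,0],
  [[0,0,0],-1,0],
  [[0,0,0],-1,0],
  [[0,0,0],-0.15,0],
  [[0,0,0],0,0],
  [[0,0,0],0,0],
])

```text
t: 12.98
ee_pos: [433.1, -4.5, 145.2]
orientation: [0.229, 3.133, 0.0]
ft_force: [0.8, 0.4, 0.2]
width: 87.8
grasp_force: 0.0
```

```bash
python3 go.py 435.5 -4.9 5 171.8
```

```text
t 13.0 pos [433.1  -4.5 145.2] psi 171.66 w 87.8 f 0.0 q6 -1.46 tilt 0.000 ft [0.8 0.4 0.2]
to ['435.5', '-4.9', '5', '171.8'] units at CURRENT psi [-0.098 -0.     5.606] at TARGET psi [-0.098 -0.     5.606] turn units -0.03
```

Request:
move_arm([
  [[-0.1,0,0.8],0,0],
  [[0,0,0.8],0,0],
  [[0,0,0.8],0,0],
  [[0,0,0.8],0,0],
  [[0,0,0.8],0,0],
  [[0,0,0.8],0,0],
  [[0,0,0.5],0,0],
  [[0,0,0.3],0,0],
  [[0,0,0],0,0],
  [[0,0,0],0,1],
  [[0,0,0],0,1],
  [[0,0,0],0,1],
  [[0,0,0],0,1],
  [[0,0,0],0,1],
  [[0,0,0],0,1],
  [[0,0,0],0,1],
  [[0,0,0],0,1],
])

```text
t: 14.4
ee_pos: [436.0, -4.9, 5.7]
orientation: [0.225, 3.133, 0.0]
ft_force: [-0.6, 1.1, 6.7]
width: 54.0
grasp_force: 30.0
```

Request:
move_arm([
  [[0,0,-0.5],0,1],
  [[0,0,-0.8],0,1],
  [[0,0,-0.8],0,1],
  [[0,0,-0.8],0,1],
  [[0,0,-0.8],0,1],
  [[0,0,-0.8],0,1],
  [[0,0,-0.8],0,1],
  [[0,0,-0.5],0,1],
  [[0,0,0],0,1],
])

```text
t: 15.15
ee_pos: [437.1, -5.0, 152.5]
orientation: [0.225, 3.129, 0.0]
ft_force: [0.5, 0.4, -0.1]
width: 53.9
grasp_force: 30.0
```

```bash
python3 go.py 601.7 -295.2 150 96
```

```text
t 15.2 pos [437.1  -5.  152.5] psi 171.79 w 53.9 f 30.0 q6 -1.47 tilt 0.005 ft [ 0.5  0.4 -0.1]
to ['601.7', '-295.2', '150', '96'] units at CURRENT psi [ -8.174 -10.549   0.132] at TARGET psi [-12.233   5.334   0.099] turn units 15.16
```

Request:
move_arm([
  [[-0.3,-0.4,0],0,1],
  [[-0.6,-0.8,0],0,1],
  [[-0.7,-0.9,0],0,1],
  [[-0.7,-0.9,0],0,1],
  [[-0.7,-0.9,0],0,1],
  [[-0.7,-0.9,0],0,1],
  [[-0.7,-0.9,0],0,1],
  [[-0.7,-0.9,0],0,1],
  [[-0.7,-0.9,0],0,1],
  [[-0.7,-0.9,0],0,1],
  [[-0.7,-0.9,0],0,1],
  [[-0.6,-0.7,0],0,1],
  [[-0.37,-0.55,0],0,1],
  [[0,0,0],1,1],
  [[0,0,0],1,1],
  [[0,0,0],1,1],
  [[0,0,0],1,1],
  [[0,0,0],1,1],
  [[0,0,0],1,1],
  [[0,0,0],1,1],
])

```text
t: 16.82
ee_pos: [599.1, -295.8, 147.6]
orientation: [-1.162, -2.916, -0.0]
ft_force: [0.3, -1.0, -1.2]
width: 53.8
grasp_force: 30.0
```

Request:
move_arm([
  [[0,0,0],1,1],
  [[0,0,0],1,1],
  [[0,0,0],1,1],
  [[0,0,0],1,1],
  [[0,0,0],1,1],
  [[0,0,0],1,1],
  [[0,0,0],1,1],
  [[0,0,0],1,1],
  [[0,0,0],0.16,1],
  [[0,0,0],0,1],
  [[0,0,0],0,1],
])

```text
t: 17.73
ee_pos: [599.6, -295.4, 148.9]
orientation: [-2.099, -2.336, 0.001]
ft_force: [-0.9, -0.0, -0.9]
width: 53.5
grasp_force: 30.0
```

```bash
python3 go.py 601.7 -295.2 13 96
```

```text
t 17.7 pos [ 599.6 -295.4  148.9] psi 96.11 w 53.5 f 30.0 q6 -0.58 tilt 0.002 ft [-0.9 -0.  -0.9]
to ['601.7', '-295.2', '13', '96'] units at CURRENT psi [-4.000e-03  9.300e-02  5.437e+00] at TARGET psi [1.000e-03 8.500e-02 5.437e+00] turn units 0.02
```

Request:
move_arm([
  [[0,0.09,0.8],0,1],
  [[0,0,0.8],0,1],
  [[0,0,0.8],0,1],
  [[0,0,0.8],0,1],
  [[0,0,0.8],0,1],
  [[0,0,0.8],0,1],
  [[0,0,0.4],0,1],
  [[0,0,0.2],0,1],
  [[0,0,0],0,1],
  [[0,0,0],0,0.2],
  [[0,0,0],0,0.2],
  [[0,0,0],0,0.2],
  [[0,0,0],0,0.2],
  [[0,0,-0.5],0,0.2],
  [[0,0,-0.8],0,0.2],
  [[0,0,-0.8],0,0.2],
  [[0,0,-0.8],0,0.2],
  [[0,0,-0.8],0,0.2],
  [[0,0,-0.8],0,0.2],
  [[0,0,-0.8],0,0],
])

```text
t: 19.4
ee_pos: [602.4, -295.0, 150.1]
orientation: [2.101, 2.334, 0.0]
ft_force: [0.1, 0.7, -0.6]
width: 74.0
grasp_force: 0.0
```

```bash
python3 go.py 429.7 -140.4 150 156.8
```

```text
t 19.4 pos [ 602.4 -295.   150.1] psi 95.99 w 74.0 f 0.0 q6 -0.58 tilt 0.001 ft [ 0.1  0.7 -0.6]
to ['429.7', '-140.4', '150', '156.8'] units at CURRENT psi [ 6.870e+00 -6.226e+00 -5.000e-03] at TARGET psi [8.786e+00 2.961e+00 6.000e-03] turn units -12.16
```

Request:
move_arm([
  [[0.69,-0.62,0],0,0],
  [[0.69,-0.62,0],0,0],
  [[0.69,-0.62,0],0,0],
  [[0.69,-0.62,0],0,0],
  [[0.69,-0.62,0],0,0],
  [[0.69,-0.62,0],0,0],
  [[0.69,-0.62,0],0,0],
  [[0.69,-0.62,0],0,0],
  [[0.69,-0.62,0],0,0],
  [[0.69,-0.62,0],0,0],
  [[0,0,0],-1,0],
  [[0,0,0],-1,0],
  [[0,0,0],-1,0],
  [[0,0,0],-1,0],
  [[0,0,0],-1,0],
  [[0,0,0],-1,0],
  [[0,0,0],-1,0],
  [[0,0,0],-1,0],
])

```text
t: 20.9
ee_pos: [430.5, -139.6, 148.9]
orientation: [1.17, 2.914, 0.0]
ft_force: [0.3, 0.4, -0.5]
width: 87.7
grasp_force: 0.0
```

Request:
move_arm([
  [[0,0,0],-1,0],
  [[0,0,0],-1,0],
  [[0,0,0],-1,0],
  [[0,0,0],-1,0],
  [[0,0,0],-0.16,0],
  [[0,0,0],0,0],
  [[0,0,0],0,0],
])

```text
t: 21.48
ee_pos: [430.4, -139.6, 148.3]
orientation: [0.635, 3.076, -0.0]
ft_force: [0.1, 0.3, 0.7]
width: 87.6
grasp_force: 0.0
```

```bash
python3 go.py 429.7 -140.4 13.5 156.8
python3 - <<'E'
from fit import *
r=np.radians
ims={n:cams.get_image(n) for n in("top","scene")}
for n in ims: cv2.imwrite(f"pics/{n}1.png",cv2.resize(ims[n]["image"][:,:,::-1],(800,600)))
fit("feeding_bin",[602,0,.1],{"scene":ims["scene"]})
fit("rattle",[600,-295,r(-84)],ims,z=6);fit("sippy_cup",[606,-42,0],ims,z=6);fit("pacifier_box",[430.5,143,r(-9.8)],ims)
E
```

```text
t 21.5 pos [ 430.4 -139.6  148.3] psi 156.65 w 87.6 f 0.0 q6 -1.50 tilt 0.001 ft [0.1 0.3 0.7]
to ['429.7', '-140.4', '13.5', '156.8'] units at CURRENT psi [ 0.018 -0.041  5.391] at TARGET psi [ 0.013 -0.04   5.391] turn units -0.03
feeding_bin scene x 600.8 y -0.6 yaw 5.8deg 1-IoU 0.043 {'scene_p': 0.7}
rattle scene x 602.0 y -294.8 yaw -84.9deg 1-IoU 0.074 {'scene_p': 0.67}
sippy_cup top x 608.3 y -40.1 yaw 6.3deg 1-IoU 0.059 {'top_p': 0.76, 'scene_p': 0.81}
sippy_cup scene x 606.8 y -40.1 yaw -3.1deg 1-IoU 0.032 {'top_p': 0.76, 'scene_p': 0.81}
sippy_cup top+scene x 607.3 y -40.0 yaw 0.6deg 1-IoU 0.050 {'top_p': 0.76, 'scene_p': 0.81}
pacifier_box top x 430.3 y 142.4 yaw -7.9deg 1-IoU 0.149 {'top_p': 0.62, 'scene_p': 0.77}
pacifier_box scene x 428.9 y 142.7 yaw -19.3deg 1-IoU 0.178 {'top_p': 0.62, 'scene_p': 0.77}
pacifier_box top+scene x 431.0 y 143.2 yaw -14.5deg 1-IoU 0.170 {'top_p': 0.62, 'scene_p': 0.77}
```

View pics/scene1.png

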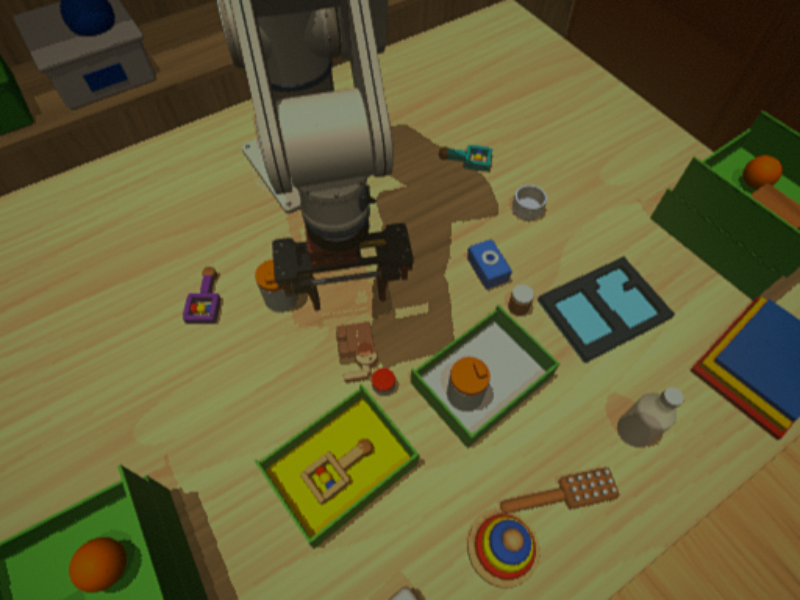

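The rattle lies flat in the yellow bin (340,465) and the cup stands in the white bin (470,380). The gripper is above the teether.

Request:
move_arm([
  [[0.02,-0.04,0.8],0,0],
  [[0,0,0.8],0,0],
  [[0,0,0.8],0,0],
  [[0,0,0.8],0,0],
  [[0,0,0.8],0,0],
  [[0,0,0.8],0,0],
  [[0,0,0.4],0,0],
  [[0,0,0.2],0,0],
  [[0,0,0],0,0],
  [[0,0,0],0,1],
  [[0,0,0],0,1],
  [[0,0,0],0,1],
  [[0,0,0],0,1],
  [[0,0,0],0,1],
  [[0,0,0],0,1],
  [[0,0,0],0,1],
  [[0,0,0],0,1],
])

```text
t: 23.35
ee_pos: [429.7, -140.3, 13.3]
orientation: [0.632, 3.076, -0.0]
ft_force: [-0.3, 0.9, 6.7]
width: 57.6
grasp_force: 30.0
```

Request:
move_arm([
  [[0,0,-0.5],0,1],
  [[0,0,-0.8],0,1],
  [[0,0,-0.8],0,1],
  [[0,0,-0.8],0,1],
  [[0,0,-0.8],0,1],
  [[0,0,-0.8],0,1],
  [[0,0,-0.8],0,1],
  [[0,0,-0.5],0,1],
  [[0,0,0],0,1],
])

```text
t: 24.1
ee_pos: [430.8, -140.8, 160.1]
orientation: [0.631, 3.073, -0.001]
ft_force: [-0.4, -0.1, -0.6]
width: 57.3
grasp_force: 30.0
```

```bash
python3 go.py 639.1 305 150 -5.6
```

```text
t 24.1 pos [ 430.8 -140.8  160.1] psi 156.79 w 57.3 f 30.0 q6 -1.51 tilt 0.005 ft [-0.4 -0.1 -0.6]
to ['639.1', '305', '150', '-5.6'] units at CURRENT psi [-0.628 19.671  0.412] at TARGET psi [  6.552 -18.559   0.404] turn units 32.48
```

Request:
move_arm([
  [[-0.03,0.4,0.02],0,1],
  [[-0.03,0.8,0.02],0,1],
  [[-0.03,1,0.02],0,1],
  [[-0.03,1,0.02],0,1],
  [[-0.03,1,0.02],0,1],
  [[-0.03,1,0.02],0,1],
  [[-0.03,1,0.02],0,1],
  [[-0.03,1,0.02],0,1],
  [[-0.03,1,0.02],0,1],
  [[-0.03,1,0.02],0,1],
  [[-0.03,1,0.02],0,1],
  [[-0.03,1,0.02],0,1],
  [[-0.03,1,0.02],0,1],
  [[-0.03,1,0.02],0,1],
  [[-0.03,1,0.02],0,1],
  [[-0.03,1,0.02],0,1],
  [[-0.03,1,0.02],0,1],
  [[-0.03,1,0.02],0,1],
  [[-0.03,1,0.02],0,1],
  [[-0.03,0.8,0.02],0,1],
])

```text
t: 25.77
ee_pos: [629.6, 292.6, 145.2]
orientation: [-0.631, -3.075, 0.002]
ft_force: [0.3, -0.1, -0.3]
width: 57.6
grasp_force: 30.0
```

Request:
move_arm([
  [[0,0.67,0],0,1],
  [[0,0,0],1,1],
  [[0,0,0],1,1],
  [[0,0,0],1,1],
  [[0,0,0],1,1],
  [[0,0,0],1,1],
  [[0,0,0],1,1],
  [[0,0,0],1,1],
  [[0,0,0],1,1],
  [[0,0,0],1,1],
  [[0,0,0],1,1],
  [[0,0,0],1,1],
  [[0,0,0],1,1],
  [[0,0,0],1,1],
  [[0,0,0],1,1],
  [[0,0,0],1,1],
  [[0,0,0],1,1],
  [[0,0,0],1,1],
  [[0,0,0],1,1],
  [[0,0,0],1,1],
])

```text
t: 27.43
ee_pos: [635.6, 306.2, 145.0]
orientation: [-2.699, -1.607, 0.005]
ft_force: [0.9, 0.2, -1.2]
width: 57.6
grasp_force: 30.0
```

Request:
move_arm([
  [[0,0,0],1,1],
  [[0,0,0],1,1],
  [[0,0,0],1,1],
  [[0,0,0],1,1],
  [[0,0,0],1,1],
  [[0,0,0],1,1],
  [[0,0,0],1,1],
  [[0,0,0],1,1],
  [[0,0,0],1,1],
  [[0,0,0],1,1],
  [[0,0,0],1,1],
  [[0,0,0],1,1],
  [[0,0,0],1,1],
  [[0,0,0],0.48,1],
  [[0,0,0],0,1],
  [[0,0,0],0,1],
])

```text
t: 28.77
ee_pos: [635.9, 306.1, 145.8]
orientation: [3.137, -0.151, -0.004]
ft_force: [0.6, 0.8, -0.8]
width: 57.4
grasp_force: 30.0
```

```bash
python3 go.py 639.1 305 50 -5.6
```

```text
t 28.8 pos [635.9 306.1 145.8] psi -5.51 w 57.4 f 30.0 q6 2.10 tilt 0.003 ft [ 0.6  0.8 -0.8]
to ['639.1', '305', '50', '-5.6'] units at CURRENT psi [0.139 0.027 3.83 ] at TARGET psi [0.131 0.031 3.83 ] turn units 0.02
```

Request:
move_arm([
  [[0.13,0.03,0.6],0,1],
  [[0,0,0.8],0,1],
  [[0,0,0.8],0,1],
  [[0,0,0.8],0,1],
  [[0,0,0.5],0,1],
  [[0,0,0.3],0,1],
  [[0,0,0],0,1],
  [[0,0,0],0,1],
])

```text
t: 29.43
ee_pos: [640.2, 304.8, 52.4]
orientation: [3.138, -0.153, -0.0]
ft_force: [-0.5, 0.3, 0.3]
width: 57.7
grasp_force: 30.0
```

```bash
python3 go.py 639.1 305 21 -5.6
python3 - <<'E'
from h import *
f=lambda x:cv2.resize(x,(400,400),interpolation=cv2.INTER_CUBIC)
d=cams.get_image("scene");e=cams.get_image("top")
b=d["image"][150:245,340:435,::-1];a=e["image"][85:180,110:205,::-1]
cv2.imwrite("pics/tp.png",np.clip(np.hstack([f(a),f(b)]).astype(float)*1.7,0,255).astype(np.uint8))
E
```

```text
t 29.4 pos [640.2 304.8  52.4] psi -5.59 w 57.7 f 30.0 q6 2.10 tilt 0.000 ft [-0.5  0.3  0.3]
to ['639.1', '305', '21', '-5.6'] units at CURRENT psi [-0.043 -0.005  1.255] at TARGET psi [-0.043 -0.005  1.255] turn units 0.00
```

View pics/tp.png

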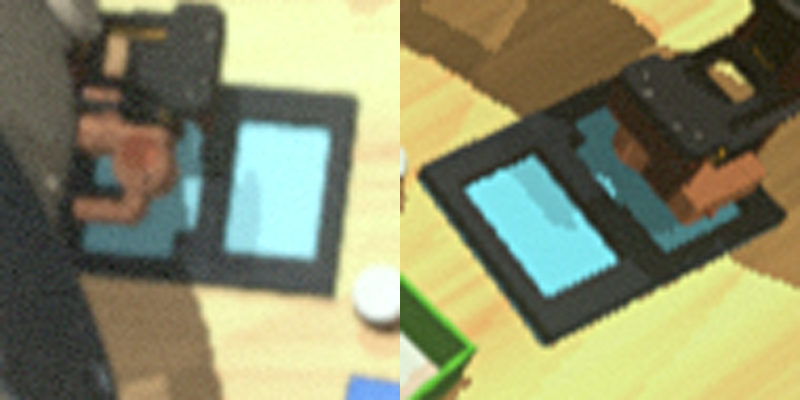

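Head and trunk point toward the tray's -x over the elephant cut-out, so I lower it.

Request:
move_arm([
  [[-0.04,0,0.3],0,1],
  [[0,0,0.3],0,1],
  [[0,0,0.2],0,1],
  [[0,0,0.15],0,1],
  [[0,0,0.15],0,1],
  [[0,0,0.1],0,1],
  [[0,0,0.05],0,1],
  [[0,0,0],0,1],
  [[0,0,0],0,1],
])

```text
t: 30.28
ee_pos: [639.2, 304.9, 21.5]
orientation: [-3.138, 0.154, -0.0]
ft_force: [0.3, 0.1, -0.8]
width: 57.9
grasp_force: 30.0
```

Request:
move_arm([
  [[0,0,0.05],0,1],
  [[0,0,0],0,1],
  [[0,0,0],0,0.2],
  [[0,0,0],0,0.2],
  [[0,0,0],0,0.2],
  [[0,0,0],0,0.2],
  [[0,0,-0.5],0,0.2],
  [[0,0,-0.9],0,0.2],
  [[0,0,-0.9],0,0.2],
  [[0,0,-0.9],0,0],
  [[0,0,-0.9],0,0],
  [[0,0,-0.9],0,0],
  [[0,0,0],0,0],
])

```text
t: 31.37
ee_pos: [642.0, 306.2, 151.6]
orientation: [-3.134, 0.154, -0.012]
ft_force: [1.6, 0.4, 0.5]
width: 87.4
grasp_force: 0.0
```

```bash
python3 go.py 430.4 142.7 150 -9.8
```

```text
t 31.4 pos [642.  306.2 151.6] psi -5.61 w 87.4 f 0.0 q6 2.10 tilt 0.009 ft [1.6 0.4 0.5]
to ['430.4', '142.7', '150', '-9.8'] units at CURRENT psi [-7.784  7.334 -0.028] at TARGET psi [-7.227  7.883  0.065] turn units 0.84
```

Request:
move_arm([
  [[-0.4,0.37,0],0,0],
  [[-0.7,0.66,0],0,0],
  [[-0.74,0.7,0],0,0],
  [[-0.74,0.7,0],0,0],
  [[-0.74,0.7,0],0,0],
  [[-0.74,0.7,0],0,0],
  [[-0.74,0.7,0],0,0],
  [[-0.74,0.7,0],0,0],
  [[-0.74,0.7,0],0,0],
  [[-0.74,0.7,0],0,0],
  [[-0.74,0.7,0],0,0],
  [[0,0,0],0.84,0],
  [[0,0,0],0,0],
  [[0,0,0],0,0],
])

```text
t: 32.53
ee_pos: [428.6, 141.5, 145.5]
orientation: [-3.13, 0.266, -0.002]
ft_force: [0.7, 0.3, -0.1]
width: 87.9
grasp_force: 0.0
```

```bash
python3 go.py 430.4 142.7 16 -9.8;  python3 - <<'E'
from fit import *
ims={n:cams.get_image(n) for n in("scene","top")}
fit("pacifier_box",[430.5,143,np.radians(-9.8)],{"scene":ims["scene"]})
fit("teether",[639,305,np.radians(174.4)],ims,z=6)
f=lambda x:cv2.resize(x,(400,400),interpolation=cv2.INTER_CUBIC)
b=ims["scene"]["image"][150:245,340:435,::-1];a=ims["scene"]["image"][130:225,270:365,::-1]
cv2.imwrite("pics/tq.png",np.clip(np.hstack([f(a),f(b)]).astype(float)*1.7,0,255).astype(np.uint8))
E
```

```text
t 32.5 pos [428.6 141.5 145.5] psi -9.73 w 87.9 f 0.0 q6 2.03 tilt 0.001 ft [ 0.7  0.3 -0.1]
to ['430.4', '142.7', '16', '-9.8'] units at CURRENT psi [ 0.059 -0.056  5.181] at TARGET psi [ 0.064 -0.059  5.181] turn units 0.01
pacifier_box scene x 430.2 y 141.9 yaw -14.6deg 1-IoU 0.132 {'scene_p': 0.59}
teether scene x 642.4 y 303.8 yaw 178.4deg 1-IoU 0.152 {'scene_p': 0.63, 'top_p': 0.79}
teether top x 643.5 y 304.4 yaw 177.1deg 1-IoU 0.443 {'scene_p': 0.63, 'top_p': 0.79}
teether scene+top x 643.7 y 303.8 yaw 179.1deg 1-IoU 0.300 {'scene_p': 0.63, 'top_p': 0.79}
```

View pics/tq.png

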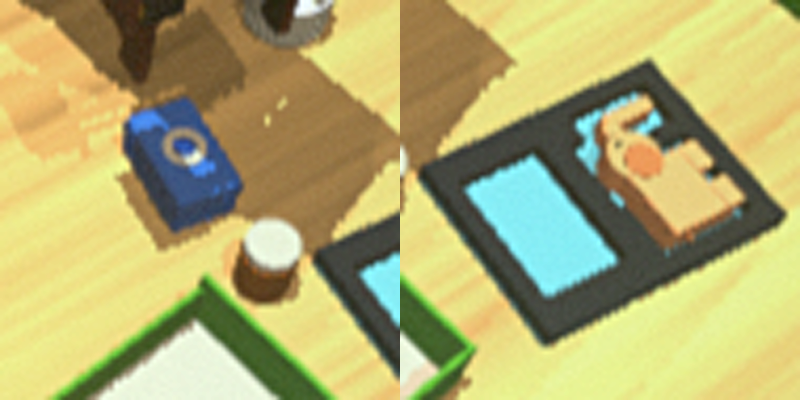

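The teether sits in its cut-out (right), and the box (left) is unmoved. I pick the box next and check the teether depth afterwards.

Request:
move_arm([
  [[0.06,-0.06,0.8],0,0],
  [[0,0,0.8],0,0],
  [[0,0,0.8],0,0],
  [[0,0,0.8],0,0],
  [[0,0,0.8],0,0],
  [[0,0,0.8],0,0],
  [[0,0,0.3],0,0],
  [[0,0,0.1],0,0],
  [[0,0,0],0,0],
  [[0,0,0],0,1],
  [[0,0,0],0,1],
  [[0,0,0],0,1],
  [[0,0,0],0,1],
  [[0,0,0],0,1],
  [[0,0,0],0,1],
  [[0,0,0],0,1],
  [[0,0,0],0,1],
])

```text
t: 34.2
ee_pos: [430.1, 142.7, 15.5]
orientation: [-3.13, 0.269, -0.001]
ft_force: [-0.5, -0.4, 6.1]
width: 50.0
grasp_force: 30.0
```

Request:
move_arm([
  [[0,0,-0.5],0,1],
  [[0,0,-0.8],0,1],
  [[0,0,-0.8],0,1],
  [[0,0,-0.8],0,1],
  [[0,0,-0.8],0,1],
  [[0,0,-0.8],0,1],
  [[0,0,-0.8],0,1],
  [[0,0,0],-0.84,1],
  [[0,0,0],0,1],
])

```text
t: 34.95
ee_pos: [430.5, 142.8, 148.7]
orientation: [-3.137, 0.15, -0.004]
ft_force: [0.4, 0.4, -1.2]
width: 50.1
grasp_force: 30.0
```

```bash
python3 go.py 607.3 216.6 150 -5.6
```

```text
t 35.0 pos [430.5 142.8 148.7] psi -5.46 w 50.1 f 30.0 q6 1.96 tilt 0.002 ft [ 0.4  0.4 -1.2]
to ['607.3', '216.6', '150', '-5.6'] units at CURRENT psi [ 6.761 -3.612 -0.031] at TARGET psi [ 6.752 -3.628 -0.05 ] turn units 0.03
```

Request:
move_arm([
  [[0.4,-0.21,0],0,1],
  [[0.75,-0.4,0],0,1],
  [[0.8,-0.43,0],0,1],
  [[0.8,-0.43,0],0,1],
  [[0.8,-0.43,0],0,1],
  [[0.8,-0.43,0],0,1],
  [[0.8,-0.43,0],0,1],
  [[0.8,-0.43,0],0,1],
  [[0.5,-0.27,0],0,1],
  [[0.3,-0.16,0],0,1],
  [[0,0,0],0,1],
  [[0,0,0.6],0,1],
  [[0,0,0.8],0,1],
  [[0,0,0.8],0,1],
  [[0,0,0.8],0,1],
  [[0,0,0.6],0,1],
  [[0,0,0.2],0,1],
  [[0,0,0],0,1],
  [[0,0,0],0,1],
])

```text
t: 36.53
ee_pos: [606.3, 216.1, 52.8]
orientation: [3.138, -0.154, -0.001]
ft_force: [-0.4, 0.3, -0.5]
width: 50.2
grasp_force: 30.0
```

```bash
python3 go.py 607.3 216.6 23 -5.6
```

```text
t 36.5 pos [606.3 216.1  52.8] psi -5.63 w 50.2 f 30.0 q6 1.99 tilt 0.001 ft [-0.4  0.3 -0.5]
to ['607.3', '216.6', '23', '-5.6'] units at CURRENT psi [ 0.037 -0.026  1.191] at TARGET psi [ 0.037 -0.025  1.191] turn units -0.01
```

Request:
move_arm([
  [[0.04,-0.03,0.3],0,1],
  [[0,0,0.3],0,1],
  [[0,0,0.2],0,1],
  [[0,0,0.15],0,1],
  [[0,0,0.15],0,1],
  [[0,0,0.08],0,1],
  [[0,0,0],0,1],
  [[0,0,0],0,1],
])

```text
t: 37.2
ee_pos: [607.7, 216.9, 23.1]
orientation: [3.138, -0.154, -0.0]
ft_force: [0.4, -0.7, -0.1]
width: 49.7
grasp_force: 30.0
```

Request:
move_arm([
  [[0,0,0.03],0,1],
  [[0,0,0],0,0.25],
  [[0,0,0],0,0.25],
  [[0,0,0],0,0.25],
  [[0,0,0],0,0.25],
  [[0,0,-0.5],0,0.25],
  [[0,0,-0.9],0,0.25],
  [[0,0,-0.9],0,0.25],
  [[0,0,-0.9],0,0],
  [[0,0,-0.9],0,0],
  [[0,0,-0.9],0,0],
  [[0,0,0],0,0],
])

```text
t: 38.2
ee_pos: [610.6, 217.8, 153.4]
orientation: [-3.135, 0.154, -0.012]
ft_force: [0.9, -0.3, 0.7]
width: 86.9
grasp_force: 0.0
```

```bash
python3 go.py 357.2 299 150 96
```

```text
t 38.2 pos [610.6 217.8 153.4] psi -5.61 w 86.9 f 0.0 q6 1.99 tilt 0.008 ft [ 0.9 -0.3  0.7]
to ['357.2', '299', '150', '96'] units at CURRENT psi [-10.404  -2.241   0.062] at TARGET psi [ 4.289 -9.74   0.135] turn units -20.32
```

Request:
move_arm([
  [[-0.4,-0.09,0],0,0],
  [[-0.8,-0.17,0],0,0],
  [[-0.92,-0.2,0],0,0],
  [[-0.92,-0.2,0],0,0],
  [[-0.92,-0.2,0],0,0],
  [[-0.92,-0.2,0],0,0],
  [[-0.92,-0.2,0],0,0],
  [[-0.92,-0.2,0],0,0],
  [[-0.92,-0.2,0],0,0],
  [[-0.92,-0.2,0],0,0],
  [[-0.92,-0.2,0],0,0],
  [[-0.92,-0.2,0],0,0],
  [[0,0,0],-1,0],
  [[0,0,0],-1,0],
  [[0,0,0],-1,0],
  [[0,0,0],-1,0],
  [[0,0,0],-1,0],
  [[0,0,0],-1,0],
  [[0,0,0],-1,0],
  [[0,0,0],-1,0],
])

```text
t: 39.87
ee_pos: [352.9, 297.7, 146.4]
orientation: [2.998, 0.935, -0.004]
ft_force: [0.2, -0.2, 0.5]
width: 87.7
grasp_force: 0.0
```

Request:
move_arm([
  [[0,0,0],-1,0],
  [[0,0,0],-1,0],
  [[0,0,0],-1,0],
  [[0,0,0],-1,0],
  [[0,0,0],-1,0],
  [[0,0,0],-1,0],
  [[0,0,0],-1,0],
  [[0,0,0],-1,0],
  [[0,0,0],-1,0],
  [[0,0,0],-1,0],
  [[0,0,0],-1,0],
  [[0,0,0],-1,0],
  [[0,0,0],-0.32,0],
  [[0,0,0],0,0],
  [[0,0,0],0,0],
])

```text
t: 41.12
ee_pos: [353.4, 297.9, 146.7]
orientation: [-2.103, -2.333, 0.003]
ft_force: [0.1, 0.0, 0.3]
width: 87.7
grasp_force: 0.0
```

```bash
python3 go.py 357.2 299 9 96;  python3 - <<'E'
from fit import *
ims={n:cams.get_image(n) for n in("scene","top")}
fit("teether",[639,305,np.radians(174.4)],ims,z=6)
fit("pacifier_box",[607.3,216.6,np.radians(-5.6)],ims,z=6)
fit("tray",[612,265,np.radians(-5.6)],ims)
fit("jar",[525,139,0],ims);fit("tin",[521,-142,0],ims)
f=lambda x:cv2.resize(x,(400,400),interpolation=cv2.INTER_CUBIC)
b=ims["scene"]["image"][150:245,340:435,::-1];a=ims["top"]["image"][85:180,110:205,::-1]
cv2.imwrite("pics/tr.png",np.clip(np.hstack([f(a),f(b)]).astype(float)*1.7,0,255).astype(np.uint8))
E
```

```text
t 41.1 pos [353.4 297.9 146.7] psi 95.93 w 87.7 f 0.0 q6 0.57 tilt 0.002 ft [0.1 0.  0.3]
to ['357.2', '299', '9', '96'] units at CURRENT psi [0.031 0.165 5.509] at TARGET psi [0.026 0.156 5.509] turn units -0.01
teether scene x 642.8 y 302.8 yaw 177.2deg 1-IoU 0.125 {'scene_p': 0.89, 'top_p': 0.97}
teether top x 641.8 y 304.2 yaw 177.4deg 1-IoU 0.187 {'scene_p': 0.89, 'top_p': 0.97}
teether scene+top x 642.7 y 302.8 yaw 177.1deg 1-IoU 0.157 {'scene_p': 0.89, 'top_p': 0.97}
pacifier_box scene x 608.0 y 214.5 yaw -5.1deg 1-IoU 0.112 {'scene_p': 0.6, 'top_p': 0.69}
pacifier_box top x 608.6 y 216.2 yaw -5.2deg 1-IoU 0.093 {'scene_p': 0.6, 'top_p': 0.69}
pacifier_box scene+top x 608.9 y 216.1 yaw -4.8deg 1-IoU 0.103 {'scene_p': 0.6, 'top_p': 0.69}
tray scene x 611.7 y 263.6 yaw -5.8deg 1-IoU 0.033 {'scene_p': 0.66, 'top_p': 0.68}
tray top x 613.1 y 266.6 yaw -6.3deg 1-IoU 0.030 {'scene_p': 0.66, 'top_p': 0.68}
tray scene+top x 612.1 y 265.6 yaw -5.8deg 1-IoU 0.036 {'scene_p': 0.66, 'top_p': 0.68}
jar scene x 525.2 y 137.7 yaw 6.9deg 1-IoU 0.088 {'scene_p': 0.78, 'top_p': 0.63}
jar top x 524.5 y 139.6 yaw 10.0deg 1-IoU 0.180 {'scene_p': 0.78, 'top_p': 0.63}
jar scene+top x 524.5 y 138.6 yaw 8.5deg 1-IoU 0.139 {'scene_p': 0.78, 'top_p': 0.63}
tin scene x 519.3 y -141.4 yaw 7.4deg 1-IoU 0.115 {'scene_p': 0.61, 'top_p': 0.49}
tin top x 519.6 y -139.6 yaw 5.9deg 1-IoU 0.230 {'scene_p': 0.61, 'top_p': 0.49}
tin scene+top x 520.1 y -141.4 yaw 7.9deg 1-IoU 0.175 {'scene_p': 0.61, 'top_p': 0.49}
```

View pics/tr.png

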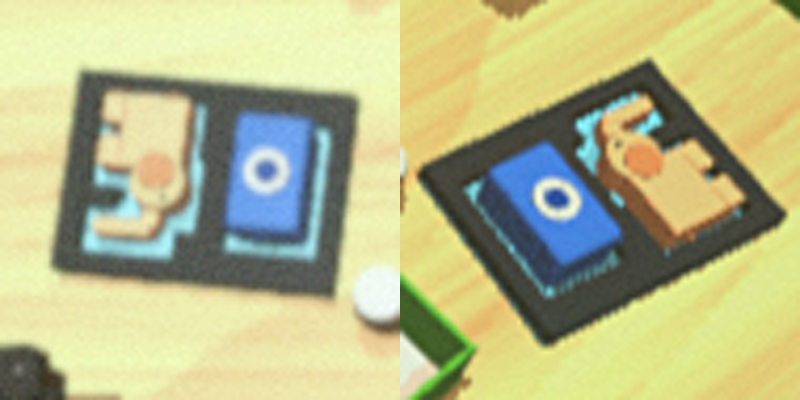

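The box is inside its rectangle and the teether in its outline, with the tray-frame fit inside the limits. I pick the ramekin now and probe the teether's depth later.

Request:
move_arm([
  [[0.03,0.16,0.8],0,0],
  [[0,0,0.8],0,0],
  [[0,0,0.8],0,0],
  [[0,0,0.8],0,0],
  [[0,0,0.8],0,0],
  [[0,0,0.8],0,0],
  [[0,0,0.5],0,0],
  [[0,0,0.2],0,0],
  [[0,0,0],0,0],
  [[0,0,0],0,1],
  [[0,0,0],0,1],
  [[0,0,0],0,1],
  [[0,0,0],0,1],
  [[0,0,0],0,1],
  [[0,0,0],0,1],
  [[0,0,0],0,1],
  [[0,0,0],0,1],
])

```text
t: 43.13
ee_pos: [358.6, 299.9, 10.6]
orientation: [2.102, 2.334, 0.001]
ft_force: [-1.4, -1.0, 6.2]
width: 62.0
grasp_force: 30.0
```

Request:
move_arm([
  [[0,0,-0.3],0,1],
  [[0,0,-0.5],0,1],
  [[0,0,-0.7],0,1],
  [[0,0,-0.7],0,1],
  [[0,0,-0.7],0,1],
  [[0,0,-0.7],0,1],
  [[0,0,-0.7],0,1],
  [[0,0,-0.7],0,1],
  [[0,0,-0.5],0,1],
  [[0,0,0],0,1],
])

```text
t: 43.97
ee_pos: [359.6, 300.6, 150.1]
orientation: [2.102, 2.334, 0.008]
ft_force: [0.1, -0.3, -0.9]
width: 61.8
grasp_force: 30.0
```

```bash
python3 go.py 597 44.6 150 96
```

```text
t 44.0 pos [359.6 300.6 150.1] psi 95.99 w 61.8 f 30.0 q6 0.57 tilt 0.005 ft [ 0.1 -0.3 -0.9]
to ['597', '44.6', '150', '96'] units at CURRENT psi [-1.1176e+01  8.3770e+00  1.1000e-02] at TARGET psi [-1.1177e+01  8.3750e+00  6.0000e-03] turn units -0.00
```

Request:
move_arm([
  [[-0.4,0.3,0],0,1],
  [[-0.7,0.52,0],0,1],
  [[-0.8,0.6,0],0,1],
  [[-0.8,0.6,0],0,1],
  [[-0.8,0.6,0],0,1],
  [[-0.8,0.6,0],0,1],
  [[-0.8,0.6,0],0,1],
  [[-0.8,0.6,0],0,1],
  [[-0.8,0.6,0],0,1],
  [[-0.8,0.6,0],0,1],
  [[-0.8,0.6,0],0,1],
  [[-0.8,0.6,0],0,1],
  [[-0.8,0.6,0],0,1],
  [[-0.7,0.53,0],0,1],
  [[-0.4,0.3,0],0,1],
  [[-0.18,0.13,0],0,1],
  [[0,0,0],0,1],
  [[0,0,0],0,1],
])

```text
t: 45.47
ee_pos: [595.0, 44.0, 146.9]
orientation: [-2.102, -2.334, 0.001]
ft_force: [-0.5, 0.4, -1.5]
width: 61.9
grasp_force: 30.0
```

```bash
python3 go.py 597 44.6 17.2 96
```

```text
t 45.5 pos [595.   44.  146.9] psi 95.98 w 61.9 f 30.0 q6 -0.05 tilt 0.001 ft [-0.5  0.4 -1.5]
to ['597', '44.6', '17.2', '96'] units at CURRENT psi [0.015 0.091 5.188] at TARGET psi [0.017 0.084 5.188] turn units -0.00
```

Request:
move_arm([
  [[0.02,0.08,0.5],0,1],
  [[0,0,0.7],0,1],
  [[0,0,0.7],0,1],
  [[0,0,0.7],0,1],
  [[0,0,0.7],0,1],
  [[0,0,0.6],0,1],
  [[0,0,0.5],0,1],
  [[0,0,0.3],0,1],
  [[0,0,0.2],0,1],
  [[0,0,0.1],0,1],
  [[0,0,0.1],0,1],
  [[0,0,0.05],0,1],
  [[0,0,0],0,1],
  [[0,0,0],0,1],
])

```text
t: 46.63
ee_pos: [598.2, 44.2, 19.2]
orientation: [2.102, 2.334, 0.001]
ft_force: [0.1, -0.3, -1.3]
width: 62.3
grasp_force: 30.0
```

Request:
move_arm([
  [[0,0,0.03],0,1],
  [[0,0,0.03],0,1],
  [[0,0,0.02],0,1],
  [[0,0,0],0,1],
  [[0,0,0],0,1],
])

```text
t: 47.05
ee_pos: [597.9, 44.2, 16.7]
orientation: [2.102, 2.334, 0.0]
ft_force: [0.3, -0.2, -0.5]
width: 62.3
grasp_force: 30.0
```

Near contact now; release gently and rise.

Request:
move_arm([
  [[0,0,0],0,0.15],
  [[0,0,0],0,0.15],
  [[0,0,0],0,0.15],
  [[0,0,0],0,0.15],
  [[0,0,-0.3],0,0.15],
  [[0,0,-0.8],0,0.15],
  [[0,0,-0.8],0,0.15],
  [[0,0,-0.8],0,0.15],
  [[0,0,-0.8],0,0.15],
  [[0,0,-0.8],0,0.15],
  [[0,0,-0.8],0,1],
  [[0,0,0],0,1],
  [[0,0,0],0,1],
])

```text
t: 48.13
ee_pos: [598.6, 44.3, 145.6]
orientation: [2.101, 2.333, 0.003]
ft_force: [-0.6, -0.1, -0.8]
width: 58.0
grasp_force: 0.0
```

```bash
python3 go.py 639.1 305 60 96;  python3 - <<'E'
from fit import *
ims={n:cams.get_image(n) for n in("scene","top")}
fit("ramekin",[597,44,0],{"scene":ims["scene"]},z=6)
cv2.imwrite("pics/z.png",cv2.resize(ims["scene"]["image"][130:290,130:430,::-1],(750,400),interpolation=cv2.INTER_CUBIC))
E
```

```text
t 48.1 pos [598.6  44.3 145.6] psi 95.99 w 58.0 f 0.0 q6 -0.05 tilt 0.003 ft [-0.6 -0.1 -0.8]
to ['639.1', '305', '60', '96'] units at CURRENT psi [10.203  2.689  3.43 ] at TARGET psi [10.202  2.7    3.424] turn units -0.00
ramekin scene x 597.0 y 44.0 yaw 0.0deg 1-IoU 0.148 {'scene_p': 0.76}
```

View pics/z.png

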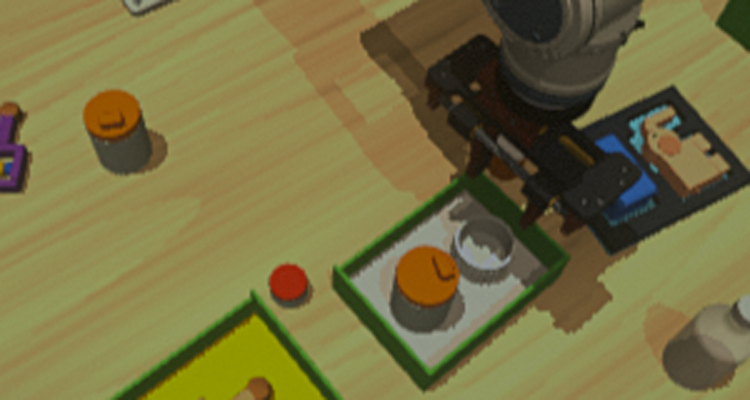

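Ramekin and cup both stand in the white bin. I now probe the top of the teether with shut fingers; it should be at about 32 mm.

Request:
move_arm([
  [[0.92,0.29,0],0,1],
  [[0.92,0.29,0],0,1],
  [[0.92,0.29,0],0,1],
  [[0.92,0.29,0],0,1],
  [[0.92,0.29,0],0,1],
  [[0.92,0.29,0],0,1],
  [[0.92,0.29,0],0,1],
  [[0.92,0.29,0],0,1],
  [[0.92,0.29,0],0,1],
  [[0.92,0.29,0],0,1],
  [[0.92,0.29,0],0,1],
  [[0,0,0.9],0,1],
  [[0,0,0.9],0,1],
  [[0,0,0.9],0,1],
  [[0,0,0.9],0,1],
  [[0,0,0.5],0,1],
  [[0,0,0],0,1],
  [[0,0,0],0,1],
])

```text
t: 49.78
ee_pos: [650.1, 303.9, 40.4]
orientation: [-2.102, -2.334, 0.003]
ft_force: [0.7, -0.6, 0.0]
width: 0.7
grasp_force: 0.0
```

Request:
move_arm([
  [[0,0,0.1],0,1],
  [[0,0,0],0,1],
  [[0,0,0],0,1],
])

```text
t: 50.03
ee_pos: [651.5, 304.5, 40.5]
orientation: [2.102, 2.334, 0.003]
ft_force: [0.5, 0.3, 0.1]
width: 0.2
grasp_force: 0.0
```

Request:
move_arm([
  [[0,0,0.1],0,1],
  [[0,0,0.08],0,1],
  [[0,0,0],0,1],
  [[0,0,0],0,1],
])

```text
t: 50.37
ee_pos: [650.7, 304.1, 34.6]
orientation: [-2.102, -2.334, 0.0]
ft_force: [-0.3, -0.4, -0.4]
width: 0.7
grasp_force: 0.0
```

Request:
move_arm([
  [[0,0,0.06],0,1],
  [[0,0,0],0,1],
  [[0,0,0],0,1],
])

```text
t: 50.62
ee_pos: [650.7, 304.2, 33.1]
orientation: [-2.102, -2.334, 0.0]
ft_force: [0.5, -0.4, -0.3]
width: 0.6
grasp_force: 0.0
```

Request:
move_arm([
  [[0,0,0.06],0,1],
  [[0,0,0],0,1],
  [[0,0,0],0,1],
])

```text
t: 50.87
ee_pos: [650.9, 304.3, 32.4]
orientation: [2.102, 2.334, 0.001]
ft_force: [-1.3, -0.9, 4.0]
width: 0.6
grasp_force: 2.5
```

Contact comes at about 32.4 mm, so the body is fully down. Next, the head end.

Request:
move_arm([
  [[0,0,-0.6],0,1],
  [[-0.05,-0.9,0],0,1],
  [[-0.05,-0.84,0],0,1],
  [[0,0,0.3],0,1],
  [[0,0,0.2],0,1],
  [[0,0,0.05],0,1],
  [[0,0,0],0,1],
  [[0,0,0],0,1],
])

```text
t: 51.53
ee_pos: [608.7, 297.3, 32.8]
orientation: [2.102, 2.334, 0.001]
ft_force: [0.5, -0.2, -0.5]
width: 0.7
grasp_force: 0.0
```

Request:
move_arm([
  [[0,0,0.04],0,1],
  [[0,0,0],0,1],
  [[0,0,0],0,1],
])

```text
t: 51.78
ee_pos: [608.7, 297.4, 32.4]
orientation: [2.102, 2.334, 0.002]
ft_force: [1.3, -0.1, 3.6]
width: 0.4
grasp_force: 1.5
```

Flat and down at both ends. Now I retreat, look once more and hand in.

Request:
move_arm([
  [[0,0,-0.6],0,1],
  [[0,0,-0.9],0,1],
  [[0,0,-0.9],0,1],
  [[0,0,-0.9],0,1],
  [[0,0,-0.9],0,1],
  [[0,-0.8,-0.5],0,0],
  [[0,-0.9,0],0,0],
  [[0,-0.9,0],0,0],
  [[0,-0.9,0],0,0],
  [[0,-0.9,0],0,0],
  [[0,-0.9,0],0,0],
  [[0,-0.9,0],0,0],
  [[0,0,0],0,0],
  [[0,0,0],0,0],
  [[0,0,0],0,0],
  [[0,0,0],0,0],
])

```text
t: 53.12
ee_pos: [454.9, 281.4, 150.0]
orientation: [2.102, 2.334, 0.002]
ft_force: [-0.2, 0.3, -0.4]
width: 70.3
grasp_force: 0.0
```

Run:
```python
from fit import *
ims={n:cams.get_image(n) for n in("scene","top")}
fit("teether",[640,304,np.radians(174.4)],{"scene":ims["scene"]},z=6)
fit("ramekin",[597,44,0.1],{"scene":ims["scene"]},z=6)
cv2.imwrite("pics/end.png",cv2.resize(ims["scene"]["image"][:,:,::-1],(800,600),interpolation=cv2.INTER_CUBIC))
```

```text
teether scene x 642.0 y 302.7 yaw 179.3deg 1-IoU 0.129 {'scene_p': 0.71}
ramekin scene x 598.2 y 44.9 yaw 8.3deg 1-IoU 0.067 {'scene_p': 0.67}
```

View pics/end.png

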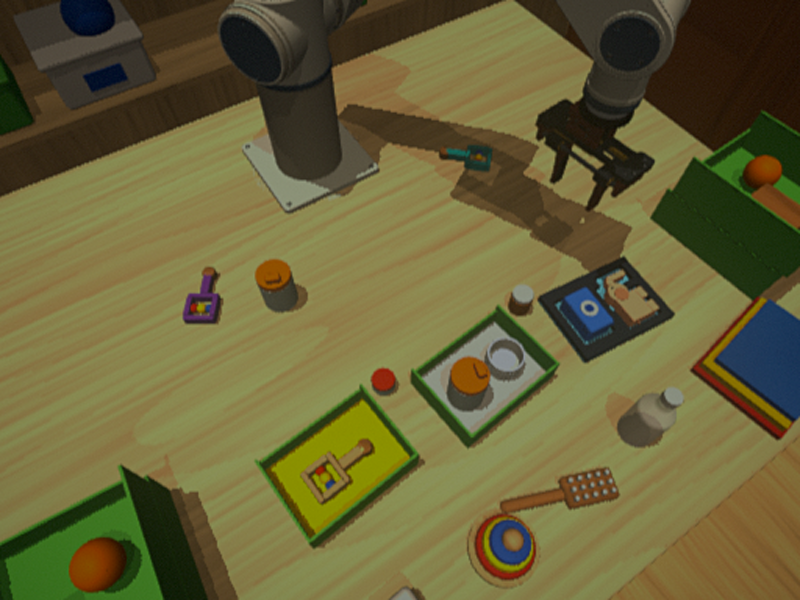

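All is in place: cup (470,380) and ramekin (505,358), rattle (340,465), box (585,310) and teether (630,300), with jar and tin unmoved.

```bash
python3 -c "
from workcell import ctrl
print(ctrl.close_job())"
```

```text
the job is handed in; nothing more can be done
None
```

The job is handed in with all five things in their places and released, and the jar and tin still standing; the hand-in call returned no verdict, so this rests on my last pictures and measurements.

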